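Empty the mortar into the larger bowl

ROBOT

A 6-joint arm with a two-finger parallel gripper is mounted at the origin on the work surface. World frame = base frame: x ahead of the robot, y to its left, z up, the work surface at z = 0. Lengths are in mm, angles in rad, forces in N, time in s.
With the tool pointing down it reaches from about 350 to 975 mm from the base axis. Payload 7.1 kg.
Tool frame: the origin (TCP) lies on the mounting face of the last link; the fingertips stand 182 mm ahead of it and the grasp point (between the pads) lies 163 mm ahead of it; z points along the fingers, y is the line along which they close (so a half turn about z gives the same grasp; the last joint's range is limited). The gripper opens to 88 mm and grips with 3 to 60 N. Pads are 20 mm wide; open, the fingers measure 115 mm over their backs; the gripper's body (75 mm by 178 mm) begins 61 mm behind the grasp point.
Start: joints at [1.189, 0.423, 1.63, -0, 1.089, -0.019], TCP at [221.777, 584.313, 404.675] pointing down, gripper open.
Joint ranges: [-3, 3], [-0.9, 2.11], [0.09, 2.58], [-1.31, 4.45], [0.11, 2.69], [-2.54, 2.54]. Speed limits (rad/s): [2.39, 2.39, 3.01, 3.14, 3.14, 3.14].

INTERFACE

Orientations are given as a unit quaternion [w, x, y, z].
In Python, from station import r, eyes gives the robot as it stands.
- The arm moves only by the tool play_rows, never from a script. Its argument "motion" is a list of rows, each a list of 5 numbers: the opening, from -1 (shut) to 1 (fully open), then the shift along the tool's x, y, z in cm, then the turn about the tool's z in rad. In form: [[hand, tx, ty, tz, spin], ...]. A call has 1 to 10 rows; each row is the pose to reach, as a shift and turn from the pose commanded when the call began, along the tool's axes at that moment; what a row does not reach only later rows make up. A row lasts 1/10 s, in which the tool goes at most 50 mm and 8.59 degrees, less where a joint would pass 70% of its speed; a pose out of reach is approached as far as the arm can. A call with a gripper value outside its range is refused whole. The fingers move at their own pace and stop on an object; "grip_force" is the grip in N (left out, the last holds). Time passes only in rows, so rows that repeat a pose let the fingers close. It gives the time, the measured TCP pose, the force, the opening and the grip force at its end, in the units of the state.
- r.get_state(): the state, without advancing time (a new reading comes with each control period).
- eyes.grab_frame(name): name is "scene" or "side" or "wrist"; returns the picture (384x512x3 uint8, red, green, blue); there is no depth.
- eyes.camera_model(name): a dict with "intrinsics" (3x3 intrinsics, pixels), "D" ([k1, k2, p1, p2, k3] as OpenCV has them; the pictures are not rectified), "view" (4x4, takes a point from world to camera coordinates). Camera axes: x right, y down, z forward; pixel columns grow to the right and rows downward; lengths in mm; the calibration is good to about 2 mm. A picture is of the moment at which its call begins: read the wrist's pose just before it. camera_model takes no time and is no camera call; for the wrist camera it gives the pose at the moment of the call.
- r.job_done(): hands the job in; it is judged then, once.
The state is a dict: "time": time; "joint_pos": joint angles; "joint_vel": joint speeds; "joint_efforts": joint torques, N m; "tcp_pos": TCP position; "tool_rot": TCP orientation; "wrist_force": force on the tool from outside, world axes, zero at the start; "wrist_torque": the same for the moment, N m; "gripper_width": finger opening in mm; "gripper_force": force on a finger pad.
Only numpy, scipy, OpenCV 4.12 (cv2) and the standard library are available. Lean on these libraries where they do the work, as an engineer would, in place of code of your own. Each camera call takes 0.05 s, during which the arm holds its last target. There are 200 camera calls.

TASK

Tip the three whole nutmegs out of the wooden mortar into the larger of the two steel bowls, keeping the mortar tipped until they are all in the bowl and spilling none. Then set the empty mortar down upright, without dropping it, with its whole foot on the round cork mat. Leave both bowls and everything else standing where they are.

Things in the scene. Friction and masses are not known exactly. Their poses are not given: they have to be found in the camera images.
- mortar: Small wooden mortar, loose, 0.22 kg, nutmegs inside. Outside a plain cylinder 66 mm across (67 over facet edges), 80 mm tall, no handle. Inside a cone, 57 mm across at the rim, 32 mm at the inner floor, 20 mm above its underside; the nutmegs roll out when its axis is tipped 80 to 90 degrees. Grip it across the outside near the rim. Origin: centre of its underside; z: its axis, up to the rim.
- nutmeg1: Whole nutmeg, brown egg-like piece 26 mm long (its x axis), 21 mm thick, 12 g, in the mortar at the start. Origin: its centre.
- nutmeg2: Second nutmeg, the same.
- nutmeg3: Third nutmeg, the same.
- big_bowl: Larger stainless bowl, loose, empty: 170 mm across the rim, 65 mm tall, wall 3 mm, 0.3 kg. Origin: centre of its underside; z up.
- small_bowl: Smaller stainless bowl, a bystander: 120 mm across the rim, 46 mm tall. Origin: centre of its underside.
- cork_mat: Round cork mat fixed on the ledge, 140 mm across, 8 mm thick. Origin: centre of its underside (its top is 8 mm above).
- flask: Orange plastic food flask with its screw lid on, a bystander: 86 mm across, 147 mm tall. Origin: centre of its underside.
- mug: White ceramic mug, a bystander: 82 mm across, 95 mm tall, handle at its +y. Origin: centre of its underside.
- sieve: Green plastic sieve, a bystander: 148 mm across the rim, 59 mm tall, with a flat handle at rim height reaching 158 mm from the centre along its -x. Origin: centre of its underside.
Not all that is in view belongs to the job. Several things have the shape of the cork_mat; the one meant has the colours described above. Several things have the shape of the mortar; the one meant has the colours described above.

How it is judged (in metres and radians):
On the way:
1. the nutmegs are all in the larger bowl while the mortar is still tipped over (more than 35 degrees) (horizontal distance between each of nutmeg1, nutmeg2, nutmeg3 and big_bowl below 0.078 m and z of nutmeg1 in the frame of big_bowl between 0 and 0.06 m and z of nutmeg2 in the frame of big_bowl between 0 and 0.06 m and z of nutmeg3 in the frame of big_bowl between 0 and 0.06 m and angle between mortar's own z axis and vertical above 0.61 rad), for 0.1 s.
At the end, for the whole second after the job is handed in: All three nutmegs lie in the larger bowl (centres below its rim and within 78 mm of its axis), which stands upright (within 0.1 rad); the mortar stands upright (within 5 degrees) and at rest on the cork mat, its axis within 39 mm of the mat's centre, released (horizontal distance between each of nutmeg1, nutmeg2, nutmeg3 and big_bowl below 0.078 m and z of nutmeg1 in the frame of big_bowl between 0 and 0.06 m and z of nutmeg2 in the frame of big_bowl between 0 and 0.06 m and z of nutmeg3 in the frame of big_bowl between 0 and 0.06 m and angle between mortar's own z axis and vertical below 0.09 rad and horizontal distance between mortar and cork_mat below 0.039 m and z of mortar in the frame of cork_mat between 0.005 and 0.012 m and linear speed of mortar below 0.02 m/s and angle between big_bowl's own z axis and vertical below 0.1 rad); the robot touches nothing.
It fails at once if the mortar is dropped (falls freely, untouched by the fingers, faster than 0.45 m/s: about 10 mm of fall) (contact force between the fingers and mortar below 0.01 N and linear speed of mortar above 0.45 m/s).
It fails at once if the larger bowl is shifted more than 40 mm or tipped more than 0.4 rad (distance of big_bowl from where it was at the start of the episode above 0.04 m or angle between big_bowl's own z axis and vertical above 0.4 rad).
It fails at once if the small bowl, flask, mug or sieve is shifted more than 30 mm or tipped over (distance of any of small_bowl, flask, mug, sieve from where it was at the start of the episode above 0.03 m or angle between any of small_bowl, flask, mug, sieve's own z axis and vertical above 0.4 rad).
It also fails if it takes over 45 s, if anything falls off the work surface, if the arm or the gripper's body presses on something with over 40 N, if the wrist force passes 120 N, or if a joint passes its speed limit or range.

## Working session

There is one attempt and no reset: what is moved stays moved. The work goes in short steps, Python scripts to look and compute and a tool call to move; the robot and the scene stay as the last step left them, time stands still between calls to the robot, and variables do not carry over. Pictures are saved under pics/ and viewed, at most 10 in all, crops included, and the job is handed in when it is done.

Besides the shell and the picture viewer there is one more tool, called after ">>>" by a JSON object that holds its "op" and its "data". play_rows: Moves the arm, as the interface text tells. Its arguments: {"type":"object","properties":{"motion":{"type":"array","items":{"type":"array","items":{"type":"number"}}},"grip_force":{"type":"number"}},"required":["motion"]}

```bash
mkdir -p pics; ls
python3 - <<'E'
from station import r, eyes
import cv2,numpy as np
ims=[]
for n in ["scene","side","wrist"]:
    im=eyes.grab_frame(n); m=eyes.camera_model(n)
    np.savez(f"{n}0.npz",im=im,K=m["intrinsics"],D=m["D"],V=m["view"])
    cv2.imwrite(f"pics/{n}0.png",im[:,:,::-1])
    print(n,np.round(m["intrinsics"],1).tolist(),np.round(m["D"],4),np.round(m["view"],3).tolist())
print(r.get_state())
E
```

```text
pics
scene [[354.2, 0.0, 257.5], [0.0, 354.2, 190.3], [0.0, 0.0, 1.0]] [-0.0023  0.      0.      0.      0.    ] [[-0.789, 0.614, 0.012, 466.572], [0.522, 0.68, -0.516, -281.599], [-0.325, -0.401, -0.857, 1348.708], [0.0, 0.0, 0.0, 1.0]]
side [[370.9, 0.0, 253.0], [0.0, 370.9, 185.5], [0.0, 0.0, 1.0]] [-0.0742  0.      0.      0.      0.    ] [[0.768, -0.64, 0.019, -439.266], [-0.379, -0.479, -0.792, 256.7], [0.516, 0.601, -0.61, 968.611], [0.0, 0.0, 0.0, 1.0]]
wrist [[331.7, 0.0, 251.5], [0.0, 331.7, 191.2], [0.0, 0.0, 1.0]] [-0.0287  0.      0.      0.      0.    ] [[0.355, 0.935, -0.002, -623.935], [0.899, -0.341, 0.276, -34.418], [0.258, -0.1, -0.961, 390.769], [0.0, 0.0, 0.0, 1.0]]
{'time': 0.15, 'joint_pos': array([ 1.18898257e+00,  4.23700692e-01,  1.63047164e+00, -5.38334705e-05,
        1.08860298e+00, -1.90088917e-02]), 'joint_vel': array([-0.00059572, -0.00118809, -0.00281714, -0.00119683, -0.00017552,
        0.00069773]), 'joint_efforts': array([ 2.46946802e-04, -5.44981456e+01, -2.73920703e+01,  6.44524698e-02,
        2.05193844e-02, -7.01847830e-05]), 'tcp_pos': array([221.72314192, 584.13412873, 404.07486682]), 'tool_rot': array([-9.43535890e-05,  1.80396849e-01,  9.83593730e-01, -5.84236491e-04]), 'wrist_force': array([ 0.25397446, -0.46487882, -0.8554468 ]), 'wrist_torque': array([-0.00414272,  0.00627877,  0.05312269]), 'gripper_force': 0.0, 'gripper_width': 87.72103348337005}
```

View pics/scene0.png

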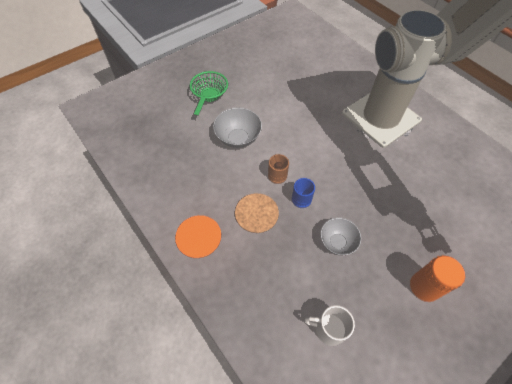

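View pics/side0.png

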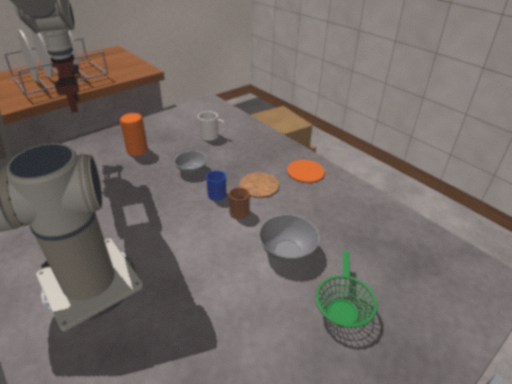

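Mortar-shaped things: brown at scene (278,168), blue at (303,193). The brown one is the wooden mortar. Mat-shaped things: tan cork at (257,212), orange at (198,236). The tan one is the cork mat. Bowls: the larger is at (237,128) and the smaller at (340,237). The crop below should confirm these.

```bash
cat > u.py <<'E'
import cv2,numpy as np
from scipy.optimize import least_squares
def load(f): return dict(np.load(f))
def proj(c,P):
    P=np.atleast_2d(np.asarray(P,float)); V=c["V"]
    return cv2.projectPoints(P,cv2.Rodrigues(V[:3,:3])[0],V[:3,3],c["K"],c["D"])[0][:,0]
def circ(x,y,z,r,n=48):
    a=np.linspace(0,2*np.pi,n,endpoint=False); return np.c_[x+r*np.cos(a),y+r*np.sin(a),0*a+z]
def hullcen(c,p,rs,hs):
    pts=np.vstack([circ(p[0],p[1],p[2]+h,r) for r,h in zip(rs,hs)])
    m=cv2.moments(cv2.convexHull(proj(c,pts).astype(np.float32)))
    return np.array([m["m10"],m["m01"]])/m["m00"],m["m00"]
def fit(cs,cens,p0,rs,hs):
    s=least_squares(lambda p:np.concatenate([hullcen(c,p,rs,hs)[0]-e for c,e in zip(cs,cens)]),p0)
    return s.x,s.fun,[hullcen(c,s.x,rs,hs)[1] for c in cs]
def seg(im,seed,lo,hi):
    h=cv2.cvtColor(im,cv2.COLOR_RGB2HSV); m=cv2.inRange(h,np.array(lo),np.array(hi))
    m=cv2.morphologyEx(m,cv2.MORPH_CLOSE,np.ones((5,5)))
    n,l,st,ce=cv2.connectedComponentsWithStats(m); k=l[seed[1],seed[0]]
    mm=(l==k).astype(np.uint8); c=cv2.findContours(mm,0,2)[0]; c=max(c,key=cv2.contourArea)
    h=cv2.convexHull(c); m=cv2.moments(h); return k,np.array([m["m10"],m["m01"]])/m["m00"],m["m00"]
E
python3 - <<'E'
from u import *
S=load("scene0.npz");D=load("side0.npz")
a=cv2.resize(S["im"][95:270,170:370],None,fx=3,fy=3,interpolation=2)
b=cv2.resize(D["im"][145:290,165:375],None,fx=3,fy=3,interpolation=2)
cv2.imwrite("pics/cropS.png",a[:,:,::-1]);cv2.imwrite("pics/cropD.png",b[:,:,::-1])
for nm,s1,s2 in [("mortar",(278,176),(240,210)),("mat",(257,212),(262,185))]:
    for I,s in ((S,s1),(D,s2)):
        print(nm,cv2.cvtColor(I["im"],cv2.COLOR_RGB2HSV)[s[1],s[0]])
E
```

```text
mortar [ 11 116 130]
mortar [ 11 125  86]
mat [ 13 113 210]
mat [ 13 121 185]
```

View pics/cropS.png

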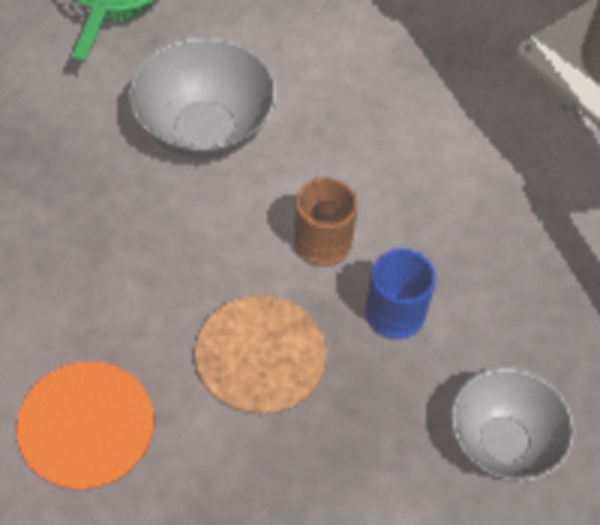

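View pics/cropD.png

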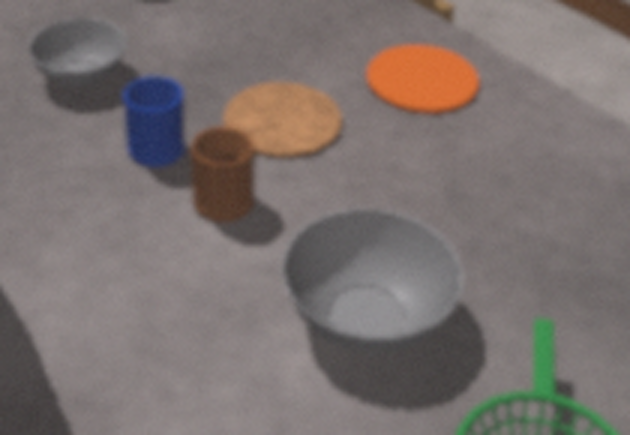

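The crops confirm it. In the scene crop the brown mortar (325,220) has dark nutmegs inside, next to the blue decoy. The speckled cork mat is at (260,353), with an orange disc as its decoy. The bowl rims are at (202,95) and (512,424).

Run:
```python
from u import *
S=load("scene0.npz");D=load("side0.npz"); C=[S,D]
def do(nm,cens,p0,rs,hs,ar=None):
    p,e,a=fit(C,cens,p0,rs,hs); print(nm,np.round(p,1),"res",np.round(e,1),"area",np.round(a),ar)
segs=[]
for I,s,v in ((S,(278,178),160),(D,(240,210),135)):
    segs.append(seg(I["im"],s,(4,70,20),(18,255,v)))
do("mortar",[s[1] for s in segs],[500,200,0],[33,33],[0,80],[s[2] for s in segs])
ms=[seg(I["im"],s,(6,70,v),(20,255,255)) for I,s,v in ((S,(257,212),165),(D,(268,185),140))]
print([np.round(m[1],1) for m in ms])
do("mat",[m[1] for m in ms],[500,350,0],[70,70],[0,8],[m[2] for m in ms])
bl=[seg(I["im"],s,(112,100,20),(130,255,255)) for I,s in ((S,(303,200)),(D,(217,190)))]
do("blue",[m[1] for m in bl],[500,200,0],[33,33],[0,80],[m[2] for m in bl])
do("big rim",[np.array([237.2,126.5]),np.array([289.7,236.7])],[600,0,65],[85,84],[0,-.5])
do("small rim",[np.array([340.8,236.3]),np.array([191.2,160.7])],[400,400,46],[60,59],[0,-.5])
```

```text
mortar [5.092e+02 1.000e-01 0.000e+00] res [-0.3 10.3 -9.3 -4.3] area [547. 590.] [478.0, 1007.0]
[array([256.6, 212.5]), array([258.8, 183.6])]
mat [6.291e+02 4.640e+01 5.000e-01] res [ 0.5  2.3 -1.8  0.2] area [1417.  808.] [1320.5, 704.0]
blue [475.7  73.    0. ] res [-3.  -3.3  0.9  3.7] area [564. 567.] [471.0, 473.5]
big rim [601.1   0.   55.6] res [ 18.   65.8 -29.7 -55. ] area [1997. 1211.] None
small rim [492.4 267.2  43.8] res [-0.9  0.1 -1.4 -0.2] area [1195.  468.] None
```

```bash
sed -i 's/,p0)$/,p0,method="trf",x_scale=100,diff_step=1e-2)/; s/e in zip(cs,cens)\]),p0)/e in zip(cs,cens)]),p0,x_scale=100.,diff_step=0.01)/' u.py
python3 - <<'E'
from u import *
S=load("scene0.npz");D=load("side0.npz"); C=[S,D]
def do(nm,cens,p0,rs,hs,ar=None):
    p,e,a=fit(C,cens,p0,rs,hs); print(nm,np.round(p,1),"res",np.round(e,1),"area",np.round(a),ar)
s1=seg(S["im"],(278,178),(4,70,20),(18,255,160))
D2=D["im"].copy(); D2[:,250:]=0; D2[:187]=0
s2=seg(D2,(240,210),(4,70,20),(18,255,135))
print(np.round(s1[1],1),np.round(s2[1],1))
do("mortar",[s1[1],s2[1]],[600,100,5],[33,33],[0,80],[s1[2],s2[2]])
do("mortar hand",[np.array([170+325/3,95+221/3]),np.array([165+223/3,145+174/3])],[600,100,5],[33,33],[0,80])
ms=[seg(I["im"],s,(6,70,v),(20,255,255)) for I,s,v in ((S,(257,212),165),(D,(268,185),140))]
do("mat hand",[np.array([170+260.5/3,95+354/3]),np.array([165+283/3,145+119/3])],[600,150,5],[70,70],[0,8])
bl=[seg(I["im"],s,(112,100,20),(130,255,255)) for I,s in ((S,(303,200)),(D,(217,190)))]
do("blue",[m[1] for m in bl],[500,200,5],[33,33],[0,80],[m[2] for m in bl])
do("big rim",[np.array([237.2,126.5]),np.array([289.7,236.7])],[600,-100,65],[85,84],[0,-.5])
do("small rim",[np.array([340.8,236.3]),np.array([191.2,160.7])],[400,400,46],[60,59],[0,-.5])
do("orange",[np.array([198.3,236.7]),np.array([306,171])],[800,300,5],[70,70],[0,8])
E
```

```text
[278.  168.4] [238.6 202.4]
mortar [484.9 -30.3   2.2] res [-0.4 -0.  -0.4 -0. ] area [538. 622.] [478.0, 554.0]
mortar hand [485.  -30.9   0. ] res [-1.  -0.  -0.9 -0.1] area [535. 620.] None
mat hand [628.6  39.2   1.4] res [-1.  -0.1 -1.1 -0. ] area [1408.  816.] None
blue [480.2  88.6   4.4] res [-0.7  0.  -0.7 -0.1] area [574. 559.] [471.0, 473.5]
big rim [ 493.2 -248.8   61.9] res [-1.2 -0.1 -0.9  0.1] area [1422. 2069.] None
small rim [492.8 267.2  44.1] res [-1.   0.1 -1.3 -0.3] area [1196.  468.] None
orange [819.2  -5.8   1.1] res [-1.  -0.2 -1.2  0.1] area [1579.  698.] None
```

The measured points are consistent. The mortar stands at (485,-30), z≈0; the mat at (628,39), z≈1; the big bowl at (493,-249) with its rim at 62; the small bowl at (493,267); the blue decoy at (480,89). The moves offer no tilt, so I first check, in free space, whether overreaching tilts the tool.

>>> {"op": "play_rows", "data": {"motion": [[1, 0, 6, -4, 0], [1, 0, 12, -8, 0], [1, 0, 18, -12, 0], [1, 0, 24, -12, 0], [1, 0, 30, -12, 0], [1, 0, 40, -12, 0], [1, 0, 50, -12, 0], [1, 0, 60, -12, 0], [1, 0, 70, -12, 0], [1, 0, 70, -12, 0]]}}

```text
time: 1.15
tcp_pos: [355.8, 937.2, 483.5]
tool_rot: [0.0, 0.18, 0.984, 0.003]
wrist_force: [0.8, 1.0, -3.8]
gripper_width: 87.8
gripper_force: 0.0
```

>>> {"op": "play_rows", "data": {"motion": [[1, 0, 30, 0, 0], [1, 0, 30, 0, 0], [1, 0, 30, 0, 0]]}}

```text
time: 1.45
tcp_pos: [359.8, 947.8, 476.4]
tool_rot: [0.006, 0.18, 0.983, 0.034]
wrist_force: [-0.4, -0.2, -0.4]
gripper_width: 88.2
gripper_force: 0.0
```

Run:
```python
from station import r
s=r.get_state(); print(s['tcp_pos'],s['tool_rot'],s['joint_pos'],s['joint_vel'])
```

```text
[359.80203549 947.75220066 476.37657617] [0.006199   0.18029726 0.9830157  0.03368397] [ 1.19613032e+00  1.17473323e+00  8.61328615e-02  7.94694841e-04
  1.81221816e+00 -1.16570471e-02] [ 8.86501458e-04  6.32356059e-02  1.83301267e-03  9.84125578e-05
 -6.89864095e-02 -4.10096603e-04]
```

>>> {"op": "play_rows", "data": {"motion": [[1, 0, -4, 0, 0], [1, 0, -8, 0, 0], [1, 0, -10, 0, 0]]}}

```text
time: 1.75
tcp_pos: [326.3, 859.3, 469.9]
tool_rot: [0.006, 0.18, 0.983, 0.034]
wrist_force: [0.3, 0.5, 1.2]
gripper_width: 87.7
gripper_force: 0.0
```

Run:
```python
from station import r
s=r.get_state(); print(s['tcp_pos'],s['tool_rot'],s['joint_pos'],s['joint_vel'])
```

```text
[326.28323716 859.28791592 469.89742754] [0.00630563 0.18029304 0.98299523 0.03427876] [ 1.19483015e+00  8.58578978e-01  7.23905724e-01  8.84354707e-04
  1.48939162e+00 -1.32157472e-02] [-6.03397989e-03 -1.09715027e+00  2.11244274e+00  1.58767911e-03
 -1.04608593e+00 -4.81438955e-03]
```

Tilt persists between calls: pushing the arm past its outer reach leaned the tool outward 4°, and it stayed leaned after the arm moved back. That fits "a pose out of reach is approached as far as the arm can". If I build up about 45° this way, a half turn about the tool axis tips the mortar 90°. I'll swing to azimuth 45° and repeat.

>>> {"op": "play_rows", "data": {"motion": [[1, -5, 0, 0, 0], [1, -10, -1, 0, 0], [1, -15, -2, 0, 0], [1, -20, -3, 0, 0], [1, -25, -4, 0, 0], [1, -30, -5, 0, 0], [1, -35, -5, 0, 0], [1, -39, -5, 0, 0]]}}

```text
time: 2.55
tcp_pos: [675.6, 673.3, 469.3]
tool_rot: [0.007, 0.181, 0.983, 0.034]
wrist_force: [0.1, 0.7, 0.1]
gripper_width: 87.6
gripper_force: 0.0
```

>>> {"op": "play_rows", "data": {"motion": [[1, -12, 27, 0, 0], [1, -12, 27, 0, 0], [1, -12, 27, 0, 0]]}}

```text
time: 2.85
tcp_pos: [721.8, 722.5, 458.2]
tool_rot: [0.013, 0.181, 0.982, 0.044]
wrist_force: [-3.2, -1.7, 3.8]
gripper_width: 87.2
gripper_force: 0.0
```

>>> {"op": "play_rows", "data": {"motion": [[1, -12, 27, 0, 0], [1, -12, 27, 0, 0]]}}

```text
time: 3.05
tcp_pos: [726.4, 729.0, 447.9]
tool_rot: [0.024, 0.181, 0.981, 0.06]
wrist_force: [0.0, -0.3, -0.2]
gripper_width: 88.0
gripper_force: 0.0
```

>>> {"op": "play_rows", "data": {"motion": [[1, -12, 27, 0, 0], [1, -12, 27, 0, 0]]}}

```text
time: 3.25
tcp_pos: [730.6, 733.8, 442.4]
tool_rot: [0.035, 0.18, 0.98, 0.075]
wrist_force: [0.6, -0.1, 0.8]
gripper_width: 87.9
gripper_force: 0.0
```

Run:
```python
from station import r
s=r.get_state(); print(s['tcp_pos'],s['tool_rot'],s['joint_pos'],s['joint_vel'])
```

```text
[730.586683   733.79324622 442.36076647] [0.03513903 0.18040525 0.98007627 0.07529742] [ 0.7724464   1.20988536  0.08609271  0.02978581  1.6818185  -0.42854966] [ 1.69500837e-03  4.29206249e-02  2.72077796e-05 -1.86520380e-03
 -4.10366877e-02 -9.86474222e-04]
```

>>> {"op": "play_rows", "data": {"motion": [[1, -12, 27, 0, 0], [1, -12, 27, 0, 0], [1, -12, 27, 0, 0], [1, -12, 27, 0, 0], [1, -12, 27, 0, 0], [1, -12, 27, 0, 0], [1, -12, 27, 0, 0], [1, -12, 27, 0, 0]]}}

```text
time: 4.05
tcp_pos: [736.2, 739.8, 426.1]
tool_rot: [0.044, 0.18, 0.979, 0.089]
wrist_force: [0.7, 0.2, 0.2]
gripper_width: 88.0
gripper_force: 0.0
```

>>> {"op": "play_rows", "data": {"motion": [[1, -12, 27, 4, 0], [1, -12, 27, 4, 0], [1, -12, 27, 4, 0], [1, -12, 27, 4, 0], [1, -12, 27, 4, 0]]}}

```text
time: 4.55
tcp_pos: [742.9, 747.5, 400.1]
tool_rot: [0.054, 0.18, 0.977, 0.103]
wrist_force: [-0.6, -0.7, -0.4]
gripper_width: 87.7
gripper_force: 0.0
```

Run:
```python
from station import r
s=r.get_state(); print(s['tcp_pos'],s['tool_rot'],s['joint_pos'],s['joint_vel'])
```

```text
[742.914389   747.52894874 400.05803317] [0.05402616 0.18033067 0.97671494 0.10290747] [ 0.77354321  1.25248329  0.08721912  0.03021696  1.57084171 -0.42859752] [ 0.00183242  0.02629735 -0.00405184 -0.00236702 -0.03543707  0.00045885]
```

>>> {"op": "play_rows", "data": {"motion": [[1, -40, 90, 0, 0], [1, -40, 90, 0, 0]]}}

```text
time: 4.75
tcp_pos: [745.8, 750.3, 403.6]
tool_rot: [0.064, 0.18, 0.974, 0.118]
wrist_force: [-0.2, -0.1, -0.1]
gripper_width: 87.4
gripper_force: 0.0
```

>>> {"op": "play_rows", "data": {"motion": [[1, -12, 27, 0, 0]]}}

```text
time: 4.85
tcp_pos: [748.2, 752.7, 407.0]
tool_rot: [0.073, 0.18, 0.972, 0.131]
wrist_force: [-1.1, 0.3, -0.0]
gripper_width: 87.9
gripper_force: 0.0
```

>>> {"op": "play_rows", "data": {"motion": [[1, -12, 27, -20, 0], [1, -12, 27, -20, 0]]}}

```text
time: 5.05
tcp_pos: [742.4, 744.4, 465.5]
tool_rot: [0.082, 0.18, 0.97, 0.143]
wrist_force: [-0.7, 0.6, 0.2]
gripper_width: 87.8
gripper_force: 0.0
```

Run:
```python
from station import r
s=r.get_state(); print(s['tcp_pos'],s['tool_rot'],s['joint_pos'],s['joint_vel'])
```

```text
[742.37600412 744.39130704 465.45189738] [0.08166523 0.17973818 0.9697938  0.14326534] [ 0.77157428  1.1920989   0.08628289  0.03181547  1.53337622 -0.42860645] [-8.64488580e-03 -2.97079693e-01 -3.15801322e-02  3.14751411e-03
  2.37913222e-01 -2.79099298e-04]
```

One-row calls give about 2° each, so I'll batch them.

>>> {"op": "play_rows", "data": {"motion": [[1, -12, 27, 0, 0]]}}

```text
time: 5.15
tcp_pos: [744.0, 745.8, 476.6]
tool_rot: [0.093, 0.179, 0.966, 0.159]
wrist_force: [-0.2, 0.8, 0.1]
gripper_width: 87.6
gripper_force: 0.0
```

>>> {"op": "play_rows", "data": {"motion": [[1, -12, 27, 0, 0]]}}

```text
time: 5.25
tcp_pos: [746.6, 748.3, 478.3]
tool_rot: [0.101, 0.179, 0.963, 0.172]
wrist_force: [-0.6, -0.2, 0.7]
gripper_width: 87.7
gripper_force: 0.0
```

>>> {"op": "play_rows", "data": {"motion": [[1, -12, 27, 0, 0]]}}

```text
time: 5.35
tcp_pos: [748.8, 750.4, 481.7]
tool_rot: [0.11, 0.179, 0.96, 0.184]
wrist_force: [1.1, 0.5, -0.4]
gripper_width: 87.6
gripper_force: 0.0
```

>>> {"op": "play_rows", "data": {"motion": [[1, -12, 27, 0, 0]]}}

```text
time: 5.45
tcp_pos: [750.6, 752.0, 487.2]
tool_rot: [0.118, 0.178, 0.957, 0.196]
wrist_force: [0.1, -0.3, -0.2]
gripper_width: 87.6
gripper_force: 0.0
```

>>> {"op": "play_rows", "data": {"motion": [[1, -12, 27, 0, 0]]}}

```text
time: 5.55
tcp_pos: [752.1, 753.1, 494.9]
tool_rot: [0.127, 0.178, 0.953, 0.209]
wrist_force: [0.4, 0.3, -0.8]
gripper_width: 87.6
gripper_force: 0.0
```

>>> {"op": "play_rows", "data": {"motion": [[1, -12, 27, 0, 0]]}}

```text
time: 5.65
tcp_pos: [753.2, 753.9, 504.1]
tool_rot: [0.135, 0.177, 0.949, 0.221]
wrist_force: [-1.1, -0.5, 0.2]
gripper_width: 87.8
gripper_force: 0.0
```

>>> {"op": "play_rows", "data": {"motion": [[1, -12, 27, 0, 0]]}}

```text
time: 5.75
tcp_pos: [754.0, 754.2, 514.7]
tool_rot: [0.144, 0.177, 0.945, 0.234]
wrist_force: [-0.4, 0.3, 0.4]
gripper_width: 87.4
gripper_force: 0.0
```

>>> {"op": "play_rows", "data": {"motion": [[1, -12, 27, 0, 0]]}}

```text
time: 5.85
tcp_pos: [754.4, 754.2, 526.4]
tool_rot: [0.152, 0.176, 0.941, 0.246]
wrist_force: [0.0, 0.2, 0.3]
gripper_width: 88.1
gripper_force: 0.0
```

Run:
```python
from station import r
from scipy.spatial.transform import Rotation as R
s=r.get_state(); print(s['tcp_pos'],s['joint_pos'],s['joint_vel'])
print(R.from_quat(s['tool_rot'],scalar_first=True).as_matrix().round(3))
```

```text
[754.44897366 754.21833666 526.35172642] [ 0.77002771  1.14551339  0.08685898  0.03502607  1.3229103  -0.42893456] [-0.00324633 -0.0978499  -0.00180154  0.00486613 -0.21818691 -0.00086582]
[[-0.892  0.256  0.373]
 [ 0.406  0.817  0.409]
 [-0.2    0.517 -0.832]]
```

>>> {"op": "play_rows", "data": {"motion": [[1, -12, 27, 0, 0]]}}

```text
time: 5.95
tcp_pos: [754.6, 753.9, 538.9]
tool_rot: [0.161, 0.176, 0.936, 0.258]
wrist_force: [1.0, -0.6, 0.2]
gripper_width: 87.9
gripper_force: 0.0
```

>>> {"op": "play_rows", "data": {"motion": [[1, -12, 27, 5, 0]]}}

```text
time: 6.05
tcp_pos: [756.0, 755.1, 546.5]
tool_rot: [0.17, 0.175, 0.931, 0.272]
wrist_force: [-0.1, 0.1, 0.9]
gripper_width: 87.8
gripper_force: 0.0
```

>>> {"op": "play_rows", "data": {"motion": [[1, -12, 27, 5, 0]]}}

```text
time: 6.15
tcp_pos: [757.5, 756.4, 551.2]
tool_rot: [0.178, 0.174, 0.926, 0.283]
wrist_force: [0.1, -0.3, -1.2]
gripper_width: 87.8
gripper_force: 0.0
```

>>> {"op": "play_rows", "data": {"motion": [[1, -12, 27, 5, 0]]}}

```text
time: 6.25
tcp_pos: [758.6, 757.2, 557.8]
tool_rot: [0.185, 0.173, 0.921, 0.294]
wrist_force: [-1.1, 0.3, -1.2]
gripper_width: 88.0
gripper_force: 0.0
```

>>> {"op": "play_rows", "data": {"motion": [[1, -12, 27, 5, 0]]}}

```text
time: 6.35
tcp_pos: [759.3, 757.6, 566.5]
tool_rot: [0.193, 0.173, 0.916, 0.306]
wrist_force: [0.1, -0.7, -1.0]
gripper_width: 87.6
gripper_force: 0.0
```

>>> {"op": "play_rows", "data": {"motion": [[1, -12, 27, 5, 0]]}}

```text
time: 6.45
tcp_pos: [759.6, 757.5, 576.8]
tool_rot: [0.201, 0.172, 0.911, 0.317]
wrist_force: [1.0, 0.1, -0.9]
gripper_width: 87.8
gripper_force: 0.0
```

>>> {"op": "play_rows", "data": {"motion": [[1, -12, 27, 5, 0]]}}

```text
time: 6.55
tcp_pos: [759.6, 757.0, 587.9]
tool_rot: [0.209, 0.171, 0.905, 0.329]
wrist_force: [-0.4, 0.9, -0.8]
gripper_width: 88.2
gripper_force: 0.0
```

>>> {"op": "play_rows", "data": {"motion": [[1, -12, 27, 5, 0]]}}

```text
time: 6.65
tcp_pos: [759.2, 756.2, 599.9]
tool_rot: [0.217, 0.17, 0.899, 0.34]
wrist_force: [-0.7, -0.2, -0.3]
gripper_width: 88.1
gripper_force: 0.0
```

Run:
```python
from station import r
from scipy.spatial.transform import Rotation as R
s=r.get_state(); print(s['tcp_pos'],s['joint_pos'],s['joint_vel'])
print(R.from_quat(s['tool_rot'],scalar_first=True).as_matrix().round(3))
```

```text
[759.19550644 756.17521197 599.87780295] [ 0.76813919  1.09135991  0.08698875  0.03855158  1.13373794 -0.42975134] [-0.00371944 -0.09374461 -0.00287118  0.00483022 -0.20226789 -0.00192798]
[[-0.848  0.158  0.506]
 [ 0.453  0.711  0.537]
 [-0.275  0.685 -0.675]]
```

```bash
cat > k.py <<'E'
import numpy as np
from station import r
from scipy.spatial.transform import Rotation as R
def cur():
    s=r.get_state(); return s,R.from_quat(s['tool_rot'],scalar_first=True).as_matrix()
def shift(target):  # cm in tool axes
    s,M=cur(); return (M.T@(np.asarray(target,float)-s['tcp_pos'])/10).round(2)
def tcp_for(G,M): return np.asarray(G,float)-163*M[:,2]
E
python3 - <<'E'
from k import *
s,M=cur(); q=s['joint_pos']
for c in (0,np.pi/2,np.pi,-np.pi/2):
    P=(R.from_euler('ZYZYZ',[q[0],q[1]+q[2],q[3],q[4],q[5]+c])).as_matrix()
    print(c,np.abs(P-M).max().round(3))
T=tcp_for([485,-30.5,56],M); print("T",T)
print("shift to above",shift(T+[0,0,130]), shift([560,300,430]))
for f in (-1.189,1.953):
    Mf=M@R.from_euler('z',f).as_matrix(); print(f,Mf.round(3).tolist())
    for az in (-20,-45,0):
        for q23 in (1.8,2.2,2.6):
            A=R.from_euler('ZY',[np.radians(az),q23]).as_matrix().T@Mf
            e=R.from_matrix(A).as_euler('ZYZ'); print(az,q23,e.round(2))
E
```

```text
Traceback (most recent call last):
  File "scipy/spatial/transform/_rotation.pyx", line 1413, in scipy.spatial.transform._rotation.Rotation.from_euler
ValueError: Expected axis specification to be a non-empty string of upto 3 characters, got ZYZYZ
```

Run:
```python
from k import *
s,M=cur(); q=s['joint_pos']; E=R.from_euler; off=None
for c in (0,np.pi/2,np.pi,-np.pi/2):
    P=(E('ZYZ',[q[0],q[1]+q[2],q[3]])*E('YZ',[q[4],q[5]+c])).as_matrix(); d=np.abs(P-M).max()
    print(round(c,2),d.round(3))
    if d<.02: off=c
T=tcp_for([485,-30.5,56],M); print("T",T)
print("shift to above",shift(T+[0,0,130]), shift([560,300,430]))
for f in (-1.189,1.953):
    Mf=M@E('z',f).as_matrix(); print(f,Mf.round(3).tolist())
    for az in (-20,-45,0):
        for q23 in (1.8,2.2,2.6):
            A=E('ZY',[np.radians(az),q23]).as_matrix().T@Mf
            e=E('ZYZ',[0,0,0]).from_matrix(A).as_euler('ZYZ'); e[2]-=off or 0; print(az,q23,e.round(2))
```

```text
0 1.164
1.57 0.0
3.14 1.164
-1.57 1.696
T [ 402.51595625 -118.09893453  165.96276277]
shift to above [ -1.04 -88.63 -44.53] [  0.88 -47.23 -23.14]
-1.189 [[-0.463, -0.728, 0.506], [-0.491, 0.686, 0.537], [-0.738, 0.0, -0.675]]
-20 1.8 [ 0.85  1.12 -3.04]
-20 2.2 [ 1.07  0.89 -3.43]
-20 2.6 [ 1.43  0.75 -3.95]
-45 1.8 [ 0.84  1.44 -3.33]
-45 2.2 [ 0.92  1.18 -3.65]
-45 2.6 [ 1.11  0.97 -4.04]
0 1.8 [ 0.78  0.87 -2.76]
0 2.2 [ 1.14  0.63 -3.24]
0 2.6 [ 1.73  0.58 -3.95]
1.953 [[0.463, 0.728, 0.506], [0.491, -0.686, 0.537], [0.738, -0.001, -0.675]]
-20 1.8 [0.85 1.12 0.1 ]
-20 2.2 [ 1.07  0.89 -0.29]
-20 2.6 [ 1.43  0.75 -0.81]
-45 1.8 [ 0.84  1.44 -0.19]
-45 2.2 [ 0.92  1.18 -0.51]
-45 2.6 [ 1.11  0.97 -0.89]
0 1.8 [0.78 0.87 0.38]
0 2.2 [ 1.14  0.63 -0.1 ]
0 2.6 [ 1.73  0.58 -0.81]
```

Next is the carry toward the mortar, with a spin so the closing line is horizontal.

>>> {"op": "play_rows", "data": {"motion": [[1, 0, -4.4, -2.2, 0.14], [1, 0, -8.8, -4.4, 0.28], [1, 0, -13.2, -6.6, 0.42], [1, 0, -17.6, -8.8, 0.56], [1, -0.3, -22, -11, 0.7], [1, -0.3, -26.4, -13.2, 0.84], [1, -0.4, -30.8, -15.4, 0.98], [1, -0.4, -35.2, -17.6, 1.12], [1, -0.5, -39.6, -19.8, 1.26], [1, -0.5, -44, -22, 1.4]]}}

```text
time: 7.65
tcp_pos: [596.6, 358.0, 462.2]
tool_rot: [-0.046, 0.701, 0.588, 0.401]
wrist_force: [0.4, 0.4, 0.3]
gripper_width: 87.9
gripper_force: 0.0
```

Run:
```python
from k import *
s,M=cur(); print(s['tcp_pos'],s['joint_pos'].round(3),np.degrees(np.arccos(-M[2,2])).round(2))
print("spin",np.arctan2(M[2,1],M[2,0]))
T=tcp_for([485,-30.5,56],M); print("T",T,"shift",shift(T+[0,0,130]))
```

```text
[596.61971419 358.0484384  462.2476003 ] [0.479 0.377 1.661 0.699 0.386 0.096] 47.59
spin 0.5834248293889841
T [ 402.29661511 -117.92129685  165.93937869] shift [-47.47  -9.06 -24.17]
```

>>> {"op": "play_rows", "data": {"motion": [[1, -4.5, -0.9, -2.4, 0.06], [1, -9, -1.8, -4.8, 0.12], [1, -13.5, -2.7, -7.2, 0.18], [1, -18, -3.5, -9.5, 0.24], [1, -23, -4.5, -12, 0.3], [1, -28, -5.4, -14.4, 0.36], [1, -33, -6.3, -16.8, 0.42], [1, -38, -7.2, -19.4, 0.48], [1, -43, -8.2, -22, 0.54], [1, -47.5, -9.1, -24.2, 0.583]]}}

```text
time: 8.65
tcp_pos: [419.3, -83.8, 310.0]
tool_rot: [-0.158, 0.84, 0.364, 0.37]
wrist_force: [0.9, -0.5, -0.7]
gripper_width: 87.6
gripper_force: 0.0
```

>>> {"op": "play_rows", "data": {"motion": [[1, 0, 0, 0, 0], [1, 0, 0, 0, 0]]}}

```text
time: 8.85
tcp_pos: [420.0, -83.3, 309.9]
tool_rot: [-0.157, 0.84, 0.364, 0.37]
wrist_force: [-0.0, 0.4, 0.1]
gripper_width: 87.8
gripper_force: 0.0
```

Run:
```python
from k import *
from station import eyes
import cv2
s,M=cur(); print(s['tcp_pos'],s['joint_pos'].round(3),M.round(3).tolist(),np.degrees(np.arccos(-M[2,2])).round(2))
T=tcp_for([485,-30.5,56],M); print("T",T,"shift",shift(T+[0,0,130]),shift(T))
m=eyes.camera_model("wrist"); im=eyes.grab_frame("wrist"); np.savez("wrist1.npz",im=im,K=m["intrinsics"],D=m["D"],V=m["view"])
cv2.imwrite("pics/wrist1.png",im[:,:,::-1])
```

```text
[420.02152277 -83.32064682 309.89281543] [-0.434  0.335  2.227  1.327  0.802 -0.77 ] [[0.462, 0.728, 0.507], [0.495, -0.686, 0.534], [0.736, 0.005, -0.676]] 47.43
T [ 402.29063657 -117.50371845  166.26565276] shift [-3.51  1.05 -1.8 ] [-13.09   0.99   6.99]
```

View pics/wrist1.png

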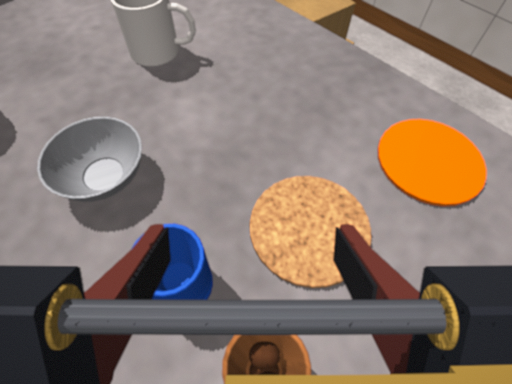

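The wrist view shows the mortar rim at about (267,360) with nutmegs inside. It lies between the fingers, with blue to the left at (185,265) and the cork mat at (310,230). I'll check the predicted outline against this.

Run:
```python
from u import *
c=load("wrist1.npz")
p=proj(c,circ(485,-30.5,80,33)); print("rim cols",p[:,0].min(),p[:,0].max(),"top row",p[:,1].min())
p=proj(c,circ(628.5,39,8,70)); print("mat",p.min(0),p.max(0), "seen 250..372, 176..288")
h=cv2.cvtColor(c["im"],cv2.COLOR_RGB2HSV)
for v in (345,352,358,364,370): 
    m=np.where((h[v,:,0]<18)&(h[v,:,1]>90)&(h[v,:,2]>60))[0]; m=m[(m>200)&(m<330)]; print(v,m.min(),m.max())
m=np.argwhere((h[325:376,240:300,0]<18)&(h[325:376,240:300,1]>90)); print(m[:,0].min()+325)
```

```text
rim cols 218.64245433251676 308.876122374588 top row 317.9484809137083
mat [247.37788277 173.74296679] [369.93066244 284.92392274] seen 250..372, 176..288
345 227 303
352 225 307
358 223 308
364 222 310
370 222 310
334
```

>>> {"op": "play_rows", "data": {"motion": [[1, -3.5, 1, -1.8, 0], [1, -5, 1, -0.4, 0], [1, -7.4, 1, 1.8, 0], [1, -9.8, 1, 4, 0], [1, -11.5, 1, 5.6, 0], [1, -13.1, 1, 7, 0], [1, -13.1, 1, 7, 0]]}}

```text
time: 9.6
tcp_pos: [402.8, -114.5, 164.3]
tool_rot: [-0.16, 0.839, 0.366, 0.368]
wrist_force: [0.6, 0.3, -0.2]
gripper_width: 87.9
gripper_force: 0.0
```

Run:
```python
from k import *
s,M=cur(); print(s['tcp_pos'],s['joint_pos'].round(3),M.round(3).tolist())
T=tcp_for([485,-30.5,56],M); print("shift",shift(T),"G",s['tcp_pos']+163*M[:,2],s['wrist_force'])
```

```text
[ 402.80452139 -114.51147297  164.34197389] [-0.527  0.705  2.237  1.606  0.801 -1.299] [[0.46, 0.733, 0.501], [0.497, -0.681, 0.538], [0.736, 0.001, -0.677]]
shift [-0.01  0.29 -0.32] G [484.50644394 -26.75039349  53.92554041] [ 0.59590999  0.29638707 -0.17866183]
```

>>> {"op": "play_rows", "data": {"motion": [[1, 0, 0.3, -0.3, 0], [1, 0, 0.3, -0.3, 0], [-1, 0, 0.3, -0.3, 0], [-1, 0, 0.3, -0.3, 0], [-1, 0, 0.3, -0.3, 0], [-1, 0, 0.3, -0.3, 0], [-1, 0, 0.3, -0.3, 0], [-1, 0, 0.3, -0.3, 0]], "grip_force": 35}}

```text
time: 10.4
tcp_pos: [402.8, -120.0, 168.2]
tool_rot: [-0.159, 0.839, 0.365, 0.37]
wrist_force: [-2.1, -1.3, 6.1]
gripper_width: 65.5
gripper_force: 35.0
```

Run:
```python
from k import *
s,M=cur(); G=s['tcp_pos']+163*M[:,2]; print(s['tcp_pos'],s['joint_pos'].round(3),s['gripper_force'],s['gripper_width'],"G",G)
h=G[2]
# mortar axis local = world z now; pour positions
ax=M.T@np.array([0,0,1.])
B=np.array([493,-249])
for f in (2.2,2.5,2.7,2.9):
    v=M@R.from_euler('z',f).as_matrix()@ax
    print(f,"axis",v.round(2),"tip",np.degrees(np.arccos(v[2])).round(1),"mouth off",(v*(80-h)).round(0),"foot off",(-v*h).round(0))
print("lift",shift(s['tcp_pos']+[0,0,90]))
# G at pour: mouth 15 mm upstream of bowl centre
```

```text
[ 402.79519923 -119.95605749  168.21590709] [-0.539  0.695  2.234  1.589  0.804 -1.286] 34.99459833208675 65.45816974505527 G [485.23228149 -32.48199498  58.11860533]
2.2 axis [-0.11 -0.98  0.14] tip 82.2 mouth off [ -2. -22.   3.] foot off [ 6. 57. -8.]
2.5 axis [-0.29 -0.96  0.02] tip 88.8 mouth off [ -6. -21.   0.] foot off [17. 56. -1.]
2.7 axis [-0.42 -0.91 -0.04] tip 92.0 mouth off [ -9. -20.  -1.] foot off [24. 53.  2.]
2.9 axis [-0.54 -0.84 -0.07] tip 94.1 mouth off [-12. -18.  -2.] foot off [32. 49.  4.]
lift [ 6.64  0.03 -6.08]
```

Gripped at 35 N, width 65.5. Now lift 85 mm and carry it upright to the bowl.

>>> {"op": "play_rows", "data": {"motion": [[-1, 1.3, 0, -1.2, 0], [-1, 2.9, 0, -2.7, 0], [-1, 4.6, 0, -4.2, 0], [-1, 6.3, 0, -5.7, 0], [-1, 5.5, 1.4, -6.6, 0], [-1, 4, 4.2, -8.3, 0], [-1, 2.4, 7, -10.1, 0], [-1, 0.8, 9.8, -11.8, 0], [-1, -0.8, 12.6, -13.5, 0], [-1, -1.7, 14.1, -14.4, 0]], "grip_force": 35}}

```text
time: 11.4
tcp_pos: [425.3, -304.7, 252.9]
tool_rot: [-0.157, 0.84, 0.364, 0.369]
wrist_force: [0.0, 0.0, -3.3]
gripper_width: 65.6
gripper_force: 35.0
```

>>> {"op": "play_rows", "data": {"motion": [[-1, 0, 0, 0, 0]]}}

```text
time: 11.5
tcp_pos: [425.4, -304.5, 252.8]
tool_rot: [-0.157, 0.84, 0.364, 0.37]
wrist_force: [0.6, -0.0, -3.7]
gripper_width: 66.0
gripper_force: 35.0
```

Run:
```python
from k import *
from station import eyes
import cv2
s,M=cur(); G=s['tcp_pos']+163*M[:,2]; print(s['joint_pos'].round(3),s['gripper_force'],s['gripper_width'],"G",G,M.round(3).tolist(),s['wrist_force'])
print("to pour start",shift([507,-215,143]-163*M[:,2]),"lower28",(M.T@[0,0,-2.8]).round(2))
a=eyes.grab_frame("scene")[95:245,170:320]; b=eyes.grab_frame("side")[130:290,180:340]
cv2.imwrite("pics/lift.png",np.hstack([cv2.resize(a,(400,400),interpolation=2),cv2.resize(b,(400,400),interpolation=2)])[:,:,::-1])
```

```text
[-0.824  0.58   1.962  1.05   1.009 -0.85 ] 34.99188848429185 66.0138063832154 G [ 508.0369031  -217.5739695   142.43175721] [[0.462, 0.728, 0.507], [0.496, -0.686, 0.533], [0.736, 0.005, -0.677]] [ 0.64502314 -0.0064603  -3.73020529]
to pour start [ 0.12 -0.25  0.05] lower28 [-2.06 -0.01  1.9 ]
```

View pics/lift.png

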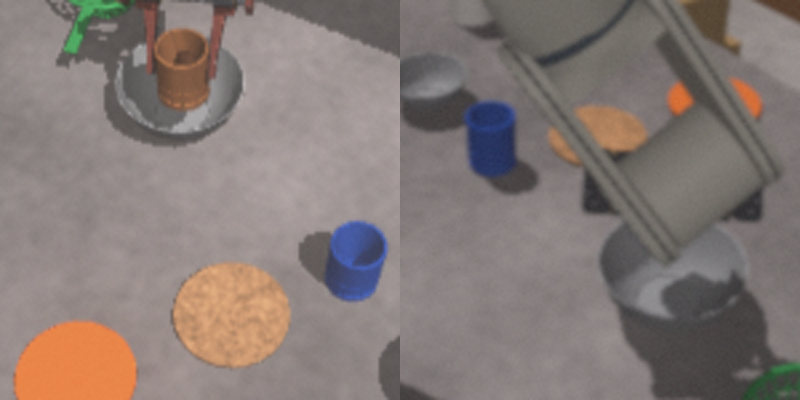

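The mortar is held upright over the bowl with the nutmegs inside. Now tip it.

>>> {"op": "play_rows", "data": {"motion": [[-1, 0, 0, 0, 0.14], [-1, 0, 0, 0, 0.29], [-1, 0, 0, 0, 0.44], [-1, 0, 0, 0, 0.59], [-1, 0, 0, 0, 0.74], [-1, 0, 0, 0, 0.89], [-1, 0, 0, 0, 1.04], [-1, 0, 0, 0, 1.19], [-1, 0, 0, 0, 1.34], [-1, 0, 0, 0, 1.5]]}}

```text
time: 12.6
tcp_pos: [424.8, -300.0, 252.8]
tool_rot: [-0.368, 0.864, -0.303, 0.162]
wrist_force: [-0.4, 0.1, -3.4]
gripper_width: 66.0
gripper_force: 35.0
```

>>> {"op": "play_rows", "data": {"motion": [[-1, 0, 0.7, 0.6, 0.14], [-1, -0.1, 1.4, 1.3, 0.28], [-1, -0.15, 2.05, 1.9, 0.42], [-1, -0.15, 2.05, 1.9, 0.56], [-1, -0.15, 2.05, 1.9, 0.7], [-1, -0.15, 2.05, 1.9, 0.84], [-1, -0.15, 2.05, 1.9, 0.98], [-1, -0.15, 2.05, 1.9, 1.12], [-1, -0.15, 2.05, 1.9, 1.25], [-1, -0.15, 2.05, 1.9, 1.25]]}}

```text
time: 13.6
tcp_pos: [425.2, -300.4, 225.0]
tool_rot: [0.394, -0.525, 0.75, 0.083]
wrist_force: [0.1, -0.5, -2.8]
gripper_width: 66.0
gripper_force: 35.0
```

>>> {"op": "play_rows", "data": {"motion": [[-1, 0, 0, 0, 0], [-1, 0, 0, 0, 0], [-1, 0, 0, 0, 0], [-1, 0, 0, 0, 0], [-1, 0, 0, 0, 0], [-1, 0, 0, 0, 0]]}}

```text
time: 14.2
tcp_pos: [425.5, -302.0, 225.1]
tool_rot: [0.394, -0.525, 0.75, 0.082]
wrist_force: [0.8, -0.5, -2.9]
gripper_width: 65.8
gripper_force: 35.0
```

Run:
```python
from k import *
from station import eyes
import cv2
s,M=cur(); G=s['tcp_pos']+163*M[:,2]; print(s['joint_pos'].round(3),s['gripper_width'],"G",G,M.round(3).tolist(),s['wrist_force'])
a=eyes.grab_frame("scene")[90:165,190:290]; b=eyes.grab_frame("side")[190:290,240:340]
cv2.imwrite("pics/pour.png",np.hstack([cv2.resize(a,(500,375),interpolation=2),cv2.resize(b,(300,375),interpolation=2)])[:,:,::-1])
```

```text
[-0.821  0.632  1.966  1.082  0.984  1.833] 65.78007968245637 G [ 507.77921529 -214.60872831  114.8529711 ] [[-0.138, -0.852, 0.505], [-0.723, 0.435, 0.536], [-0.677, -0.291, -0.676]] [ 0.77732797 -0.47774438 -2.93973726]
```

View pics/pour.png

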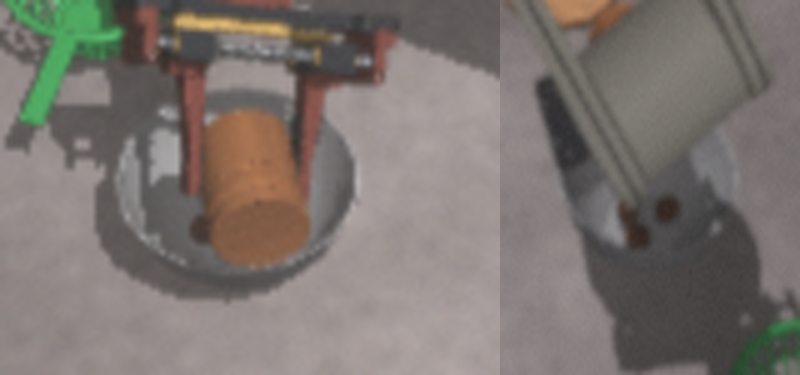

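The side view shows three nutmegs in the bowl at crop (668,208), (637,235) and (627,210), with the mortar tipped about 92°. Now raise and turn it back upright.

>>> {"op": "play_rows", "data": {"motion": [[-1, -1, -0.4, -1, 0], [-1, -2, -0.9, -2, -0.14], [-1, -2.4, -1, -2.4, -0.28], [-1, -2.4, -1, -2.4, -0.42], [-1, -2.4, -1, -2.4, -0.56], [-1, -2.4, -1, -2.4, -0.7], [-1, -2.4, -1, -2.4, -0.84], [-1, -2.4, -1, -2.4, -0.98], [-1, -2.4, -1, -2.4, -1.12], [-1, -2.4, -1, -2.4, -1.25]]}}

```text
time: 15.3
tcp_pos: [425.3, -301.9, 261.6]
tool_rot: [-0.367, 0.866, -0.298, 0.165]
wrist_force: [-0.2, -0.4, -1.9]
gripper_width: 65.9
gripper_force: 35.0
```

>>> {"op": "play_rows", "data": {"motion": [[-1, 0, 0, 0, -0.14], [-1, 0, 0, 0, -0.29], [-1, 0, 0, 0, -0.44], [-1, 0, 0, 0, -0.59], [-1, 0, 0, 0, -0.74], [-1, 0, 0, 0, -0.89], [-1, 0, 0, 0, -1.04], [-1, 0, 0, 0, -1.19], [-1, 0, 0, 0, -1.34], [-1, 0, 0, 0, -1.48]]}}

```text
time: 16.3
tcp_pos: [425.3, -301.9, 261.6]
tool_rot: [-0.159, 0.84, 0.363, 0.369]
wrist_force: [-0.1, -0.2, -2.2]
gripper_width: 65.7
gripper_force: 35.0
```

>>> {"op": "play_rows", "data": {"motion": [[-1, 0, 0, 0, 0], [-1, 0, 0, 0, 0]]}}

```text
time: 16.5
tcp_pos: [425.2, -301.9, 261.2]
tool_rot: [-0.161, 0.842, 0.359, 0.369]
wrist_force: [0.5, 0.7, -2.0]
gripper_width: 65.9
gripper_force: 35.0
```

Run:
```python
from k import *
s,M=cur(); G=s['tcp_pos']+163*M[:,2]; print(s['joint_pos'].round(3),s['gripper_width'],"G",G,M.round(3).tolist(),s['wrist_force'])
print("spin fix",np.arctan2(M[2,1],M[2,0]))
for z in (150,90,68): print(z,shift(tcp_for([628.5,39,z],M)))
```

```text
[-0.821  0.563  1.964  1.042  1.018 -0.82 ] 65.94108144896559 G [ 507.59862937 -214.51095061  150.93257054] [[0.47, 0.724, 0.505], [0.486, -0.69, 0.536], [0.737, -0.006, -0.676]] [ 0.47413344  0.66170344 -2.04943712]
spin fix -0.008533478937013148
150 [17.94 -8.74 19.76]
90 [13.52 -8.71 23.82]
68 [11.9  -8.69 25.31]
```

The mortar's apparent weight is now about 2.05 N, which is 0.21 kg, so it's empty. Carry it to the mat.

>>> {"op": "play_rows", "data": {"motion": [[-1, 2, -1, 2.2, -0.003], [-1, 4.8, -2.3, 5.3, -0.005], [-1, 7.8, -3.8, 8.6, -0.008], [-1, 10.8, -5.3, 11.9, -0.013], [-1, 13.8, -6.7, 15.2, -0.013], [-1, 16.3, -7.9, 18, -0.013], [-1, 17.9, -8.7, 19.8, -0.013], [-1, 17.9, -8.7, 19.8, -0.013], [-1, 17.9, -8.7, 19.8, -0.013]]}}

```text
time: 17.4
tcp_pos: [545.7, -47.9, 258.9]
tool_rot: [-0.159, 0.839, 0.366, 0.37]
wrist_force: [0.8, 0.0, -2.8]
gripper_width: 65.9
gripper_force: 35.0
```

Run:
```python
from k import *
from station import eyes
import cv2
s,M=cur(); G=s['tcp_pos']+163*M[:,2]; print(s['joint_pos'].round(3),s['gripper_width'],"G",G,M.round(3).tolist(),s['wrist_force'])
for z in (90,70,67): print(z,shift(tcp_for([628.5,39,z],M)))
a=eyes.grab_frame("scene")[100:240,190:330]; b=eyes.grab_frame("side")[150:290,180:320]
cv2.imwrite("pics/mat.png",np.hstack([cv2.resize(a,(400,400),interpolation=2),cv2.resize(b,(400,400),interpolation=2)])[:,:,::-1])
```

```text
[-0.261  0.548  2.012  1.447  0.713 -0.743] 65.92606563311577 G [627.84712136  39.65171361 148.58669798] [[0.459, 0.732, 0.504], [0.497, -0.682, 0.537], [0.736, 0.004, -0.676]] [ 0.79211774  0.04447108 -2.7894035 ]
90 [-4.32  0.07  3.96]
70 [-5.79  0.06  5.31]
67 [-6.01  0.06  5.52]
```

View pics/mat.png

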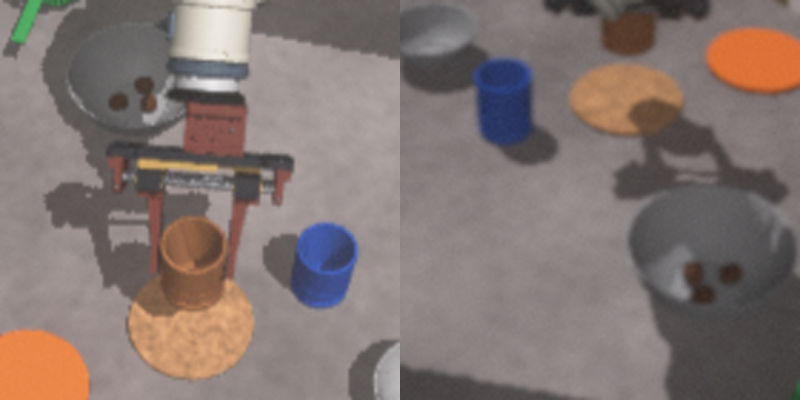

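All three nutmegs are in the bowl, at crop-left (118,101), (144,85) and (149,103). The empty mortar is upright above the mat, so lower it.

>>> {"op": "play_rows", "data": {"motion": [[-1, -1.4, 0, 1.3, 0], [-1, -3, 0, 2.7, 0], [-1, -4.3, 0, 4, 0], [-1, -5.2, 0, 4.8, 0], [-1, -5.7, 0, 5.2, 0], [-1, -5.8, 0, 5.3, 0], [-1, -5.9, 0, 5.4, 0], [-1, -6, 0, 5.5, 0], [-1, -6, 0, 5.5, 0]]}}

```text
time: 18.4
tcp_pos: [546.2, -48.8, 177.8]
tool_rot: [-0.158, 0.839, 0.366, 0.37]
wrist_force: [-0.3, 0.4, -2.5]
gripper_width: 65.5
gripper_force: 35.0
```

Run:
```python
from k import *
s,M=cur(); G=s['tcp_pos']+163*M[:,2]; print("G",G,M.round(3).tolist(),s['wrist_force'],s['wrist_torque'])
```

```text
G [628.57862657  38.58558541  67.56168086] [[0.458, 0.731, 0.505], [0.498, -0.682, 0.536], [0.737, 0.006, -0.676]] [-0.28767539  0.44717482 -2.51526035] [-0.4461986   0.47890266 -0.04665391]
```

>>> {"op": "play_rows", "data": {"motion": [[-1, -0.07, 0, 0.07, 0], [-1, -0.1, 0, 0.1, 0], [-1, -0.13, 0, 0.12, 0], [-1, -0.13, 0, 0.12, 0]]}}

```text
time: 18.8
tcp_pos: [546.2, -48.7, 176.3]
tool_rot: [-0.158, 0.839, 0.366, 0.371]
wrist_force: [-3.9, -2.0, 5.2]
gripper_width: 65.7
gripper_force: 35.0
```

Foot contact (+5 N). Release, then retreat straight up.

>>> {"op": "play_rows", "data": {"motion": [[1, 0, 0, 0, 0], [1, 0, 0, 0, 0], [1, 0, 0, 0, 0], [1, 0, 0, 0, 0], [1, 0, 0, 0, 0], [1, 0, 0, 0, 0]]}}

```text
time: 19.4
tcp_pos: [546.1, -48.6, 175.5]
tool_rot: [-0.158, 0.839, 0.366, 0.37]
wrist_force: [0.5, 0.2, -0.5]
gripper_width: 87.8
gripper_force: 0.0
```

>>> {"op": "play_rows", "data": {"motion": [[1, 0.4, 0, -0.4, 0], [1, 1.4, 0, -1.3, 0], [1, 3, 0, -2.8, 0], [1, 5.2, 0, -4.8, 0], [1, 7.5, 0, -6.9, 0], [1, 9.6, 0, -8.8, 0], [1, 9.6, 0, -8.8, 0], [1, 9.6, 0, -8.8, 0]]}}

```text
time: 20.2
tcp_pos: [545.5, -48.1, 306.5]
tool_rot: [-0.158, 0.839, 0.366, 0.37]
wrist_force: [-0.0, -0.5, -0.1]
gripper_width: 87.6
gripper_force: 0.0
```

Run:
```python
from k import *
from station import eyes
import cv2
s,M=cur(); print(s['tcp_pos'],s['gripper_width'],s['wrist_force'])
a=eyes.grab_frame("scene")[90:250,190:350]; b=eyes.grab_frame("side")[140:300,180:340]
cv2.imwrite("pics/end.png",np.hstack([cv2.resize(a,(400,400),interpolation=2),cv2.resize(b,(400,400),interpolation=2)])[:,:,::-1])
```

```text
[545.53545348 -48.10905558 306.51232159] 87.62725000857434 [-0.00493782 -0.46674497 -0.10861803]
```

View pics/end.png

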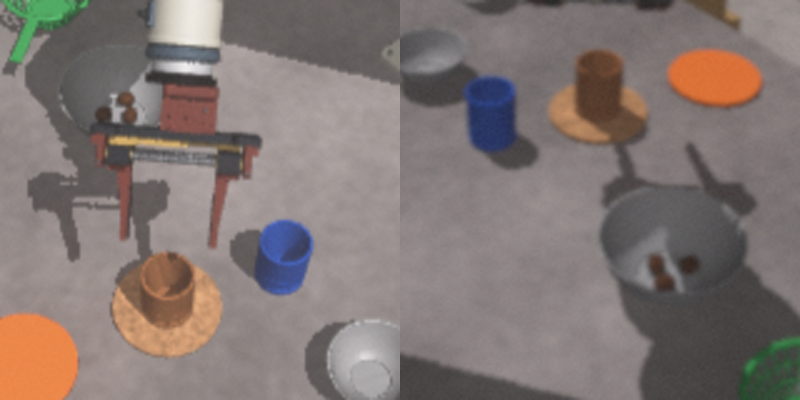

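The mortar stands upright in the middle of the mat (crop 168,300), the three nutmegs are in the bowl, and the gripper is clear. Handing in.

```bash
python3 -c "
from station import r
print(r.job_done())"
```

```text
the job is handed in; nothing more can be done
None
```

I handed the job in at about 20 s; no verdict came back. The last pictures show all three nutmegs in the big bowl, the empty mortar released and upright near the cork mat's centre, and both bowls in place. The moves have no tilt command, so I leaned the tool about 47° by pushing past the arm's outer reach, which held joint 3 at 0.086, just under its listed 0.09 limit.

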